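Slide the tall battery box into its bay without tipping it

ROBOT

A 6-joint arm with a two-finger parallel gripper is mounted at the origin on a cart in front of the work surface, level with it; the furniture and walls round the work are solid. World frame = base frame: x ahead of the robot, y to its left, z up, the work surface at z = 0. Lengths are in m, angles in rad, forces in N, time in s.
With the tool pointing down it reaches from about 0.375 to 0.9 m from the base axis. Payload 3.1 kg.
Tool frame: the origin (TCP) lies at the very end of the fingers, on their centre line; the grasp point (between the pads) lies 19 mm behind it; z points along the fingers, y is the direction in which the jaws open and shut (so a half turn about z gives the same grasp; the last joint's range is limited). The gripper opens to 85 mm and grips with 20 to 120 N. Pads are 22 mm wide; open, the fingers measure 114 mm over their backs; the gripper's body (76 mm by 85 mm) begins 54 mm behind the grasp point. The pads swing forward as they close: fully open they stand 13 mm farther back than shut.
Start: joints at [0.956, 0.527, 1.433, -0, 1.181, -0.178], TCP at [0.264, 0.566, 0.211] pointing down, gripper open.
Joint ranges: [-3.08, 3.08], [-0.75, 2.2], [0.22, 2.44], [-1.43, 4.57], [0, 2.65], [-2.85, 2.85]. Speed limits (rad/s): [2.79, 2.79, 3.14, 3.14, 3.14, 3.14].

INTERFACE

Orientations are given as a unit quaternion [x, y, z, w].
In Python, from station import manip gives the robot as it stands.
- The arm moves only by the tool send_rows, never from a script. Its argument "motion" is a list of rows, each an object with "gripper": the finger opening in mm, from 0 to 85.4; "travel": the shift along the tool's x, y, z in mm, a list of three; "rotation": the turn, a rotation vector about the tool's x, y, z in degrees, a list of three. In form: [{"gripper": gripper, "travel": [x, y, z], "rotation": [ax, ay, az]}, ...]. A call has 1 to 12 rows; each row shifts and turns the commanded pose from where the row before left it, along the tool's axes as they then stand; what a row does not reach is not made up. A row lasts 1/12 s, in which the tool goes at most 41.7 mm and 7.16 degrees, less where a joint would pass 70% of its speed; a pose out of reach is approached as far as the arm can. A call is refused whole if a number of a shift passes 41.7 or a number of a turn 7.16, either way. A call with a gripper value outside its range is refused whole. The fingers move at their own pace and stop on an object; "newtons" is the grip in N (left out, the last holds). Time passes only in rows, so rows that do not move let the fingers close. It gives the time, the measured TCP pose, the force and the opening at its end, in the units of the state.
- manip.sense(): the state, without advancing time (a new reading comes with each control period).
- manip.snapshot(name): name is "scene" or "top" or "wrist"; returns the picture (384x512x3 uint8, red, green, blue); there is no depth.
- manip.calibration(name): a dict with "fx", "fy", "cx", "cy" (pixels), "cam_to_world" (4x4, takes a point from camera to world coordinates). Camera axes: x right, y down, z forward; pixel columns grow to the right and rows downward; lengths in m; the calibration is good to about 2 mm. A picture is of the moment at which its call begins: read the wrist's pose just before it. calibration takes no time and is no camera call; for the wrist camera it gives the pose at the moment of the call.
- manip.sign_off(): hands the job in, once; it reports no verdict.
The state is a dict: "t": time; "q": joint angles; "qd": joint speeds; "tau": joint torques, N m; "tcp_pos": TCP position; "tool_rot": TCP orientation; "force": force on the tool from outside, world axes, zero at the start; "ft_torque": the same for the moment, N m; "finger_gap": opening from 0.0 (shut) to 1.0 (fully open).
Only numpy, scipy, OpenCV 4.12 (cv2) and the standard library are available. Lean on these libraries where they do the work, as an engineer would, in place of code of your own. Each camera call takes 0.05 s, during which the arm holds its last target. There are 200 camera calls.

TASK

Push the tall, top-heavy blue battery box along the bench to the left into its bay, square between the two low kerb rails and right up against the stop at the end, and leave it standing there. Push it only low down, on the black band round its foot, so that it slides and does not rock; do not grip or lift it, leave its carrying handle alone, and do not disturb the other things on the bench.

Things in the scene. Friction and masses are not known exactly. Their poses are not given: they have to be found in the camera images.
- battery_box: Tall loose battery box, 1.2 to 1.7 kg, upright: 64 mm deep (its x), 120 wide (y), 150 tall. Black band 45 mm high round the foot; above it a blue case 2 mm smaller, grey lid, handle. Origin: centre of underside, z up. Friction on the bench 0.48 to 0.72: tips along its x if pushed above 44 mm. Lean the tool back 30 to 45 degrees so that only fingertips meet the band, not the gripper's body.
- carry_handle: The black bar handle on the box's lid, fixed to it: 10 mm bar, 72 mm long along the box's y, top 29 mm above the lid. Origin on the lid under the middle of the bar. Not to be touched.
- bay: Fixed bay of aluminium kerb rails 25 mm high, 10 thick, yellow floor level with the bench. Its +x points in (to the robot's left); open to -x, where the box starts, a little off line and turned. Origin: on the bench, where the box's origin is once against the back stop (inner face x = 32 mm). Side rails' inner faces y = +-66 mm, x = -22 to 32; from x = -22 to -61 they flare to about +-90.
- bottle: White pump bottle with blue cap, 65 x 64 x 109 mm, origin under its centre; bystander at the front right.
- spool: Spool of solder, 55 mm diameter, 40 mm high, origin under its centre; bystander at the back.
- tray: Small yellow tray, 115 x 74 x 36 mm, origin under its centre; bystander at the right.
- tape: Roll of tape lying flat, 98 mm diameter, 18 mm high, origin under its centre; bystander at the front.
- screwdriver: Red-handled screwdriver, 197 mm long, lying near the front edge; bystander, origin under its middle.
- cutters: Blue-handled side cutters, 129 mm long, lying on a fixed stack of paper; bystander, origin under their middle. The stack (5 mm thick, x 0.23 to 0.54, y -0.08 to 0.16, robot frame) would stop a box slid against its edge; the straight way into the bay passes clear of it.

How it is judged:
At the end, for the whole second after the job is handed in: The box stands upright (within 0.05 rad) and still in the bay: its foot within 8 mm of the back stop, centred between the rails within 12 mm, square to the bay within 0.1 rad (x of battery_box in the frame of bay between -0.008 and 0.006 m and y of battery_box in the frame of bay between -0.012 and 0.012 m and angle between the x axis of battery_box and the x axis of bay, either way round below 0.1 rad and angle between battery_box's own z axis and vertical below 0.05 rad and linear speed of battery_box below 0.01 m/s); the robot touches nothing.
It fails at once if the box rocks or tips (over 0.15 rad) (angle between battery_box's own z axis and vertical above 0.15 rad).
It fails at once if the box is lifted (middle of its underside over 10 mm up) (height (world z) of battery_box above 0.01 m).
It fails at once if the carrying handle is touched (contact force between any of the fingers, the arm and carry_handle above 0.5 N).
It fails at once if the fingers press on the box high up instead of near its foot (grasp point over 75 mm up while touching it) (contact force between the fingers and battery_box above 1 N and height (world z) of the grasp point above 0.075 m).
It fails at once if another thing on the bench is shifted by over 25 mm (distance of any of bottle, spool, tray, tape, screwdriver, cutters from where it was at the start of the episode above 0.025 m).
It also fails if it takes over 51 s, if anything falls off the work surface, if the arm or the gripper's body presses on something with over 40 N, if the wrist force passes 120 N, or if a joint passes its speed limit or range.

## Working session

There is one attempt and no reset: what is moved stays moved. The work goes in short steps, Python scripts to look and compute and a tool call to move; the robot and the scene stay as the last step left them, time stands still between calls to the robot, and variables do not carry over. Pictures are saved under pics/ and viewed, about 8 in all and at most 12, crops included, and the job is handed in when it is done.

Besides the shell and the picture viewer there is one more tool, called by a JSON object that holds its "method" and its "body", one argument or row to a line. send_rows: Moves the arm, as the interface text tells. Its arguments: {"type":"object","properties":{"motion":{"type":"array","items":{"type":"object","properties":{"gripper":{"type":"number"},"travel":{"type":"array","items":{"type":"number"}},"rotation":{"type":"array","items":{"type":"number"}}}}},"newtons":{"type":"number"}},"required":["motion"]}

```bash
mkdir -p pics
python3 - <<'E'
from station import manip
import cv2,numpy as np
s=manip.sense();print(s['t'],s['tcp_pos'],s['tool_rot'])
for n in("scene","top"):
    i=manip.snapshot(n);cv2.imwrite(f"pics/{n}0.png",i[...,::-1]);c=manip.calibration(n);print(n,c['fx'],c['cx'],c['cy']);print(np.round(c['cam_to_world'],3))
E
```

```text
0.0 [0.2639094  0.5657161  0.20955675] [ 2.16681254e-01  9.76241826e-01 -9.72570105e-04 -4.30640019e-04]
scene 359.0979269920505 253.4908303631406 194.19375246943693
[[ 0.624 -0.541  0.564  0.011]
 [-0.782 -0.445  0.437 -0.553]
 [ 0.014 -0.713 -0.701  0.808]
 [ 0.     0.     0.     1.   ]]
top 486.41391777072715 246.33604170914336 192.00026153202316
[[-0.017 -0.984  0.178  0.264]
 [-1.     0.017 -0.    -0.119]
 [-0.003 -0.178 -0.984  1.614]
 [ 0.     0.     0.     1.   ]]
```

View pics/scene0.png

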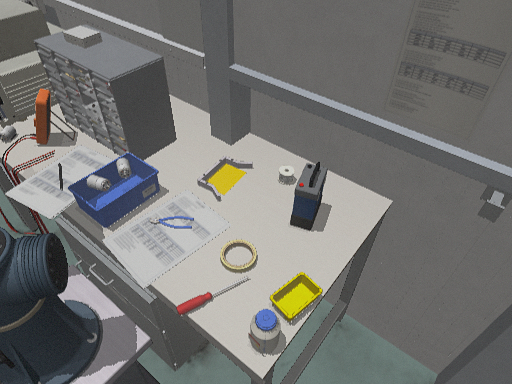

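View pics/top0.png

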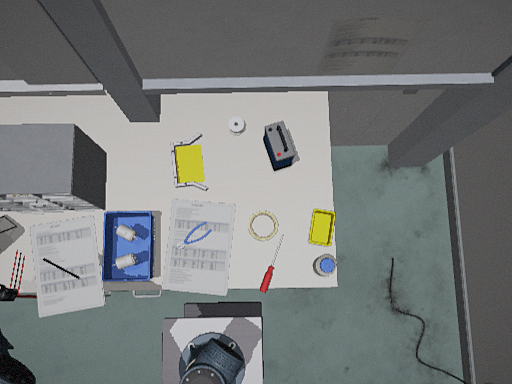

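The scene view shows the box at about (308,195), the bay at (226,178) and the spool at (287,174). In the top view the box is at about (281,145), the bay at (188,163) and the spool at (236,125), and the paper is below the bay.

```bash
cat > h.py <<'E'
from station import manip
import cv2,numpy as np
def ray(n,uv,z,c=None):
    c=c or manip.calibration(n);T=np.array(c['cam_to_world']);uv=np.atleast_2d(uv).astype(float)
    d=np.c_[(uv[:,0]-c['cx'])/c['fx'],(uv[:,1]-c['cy'])/c['fy'],np.ones(len(uv))]@T[:3,:3].T
    return T[:3,3]+d*((z-T[2,3])/d[:,2])[:,None]
def proj(n,P):
    c=manip.calibration(n);T=np.linalg.inv(np.array(c['cam_to_world']));p=np.atleast_2d(P)@T[:3,:3].T+T[:3,3]
    return np.c_[p[:,0]/p[:,2]*c['fx']+c['cx'],p[:,1]/p[:,2]*c['fy']+c['cy']]
E
python3 - <<'E'
from h import *
a=cv2.imread("pics/top0.png")
hsv=cv2.cvtColor(a,cv2.COLOR_BGR2HSV)
m=cv2.inRange(hsv,(22,120,120),(38,255,255));m[:, :160]=0;m[:,230:]=0;m[:130]=0;m[200:]=0
r=cv2.minAreaRect(cv2.findNonZero(m));print(r, cv2.countNonZero(m))
b=cv2.boxPoints(r);w=ray("top",b,0);print(np.round(w,4),np.linalg.norm(np.diff(w,axis=0),axis=1))
cv2.imwrite("pics/c1.png",cv2.resize(a[100:205,165:305],None,fx=5.6,fy=5.6,interpolation=cv2.INTER_CUBIC))
b=cv2.imread("pics/scene0.png")
cv2.imwrite("pics/c2.png",cv2.resize(b[145:245,190:335],None,fx=5.5,fy=5.5,interpolation=cv2.INTER_CUBIC))
E
```

```text
((189.30197143554688, 163.51980590820312), (37.31389617919922, 25.970470428466797), 84.2894058227539) 948
[[0.7202 0.1248 0.    ]
 [0.7279 0.036  0.    ]
 [0.5975 0.0234 0.    ]
 [0.59   0.1109 0.    ]] [0.08904371 0.13101313 0.08780841]
```

View pics/c1.png

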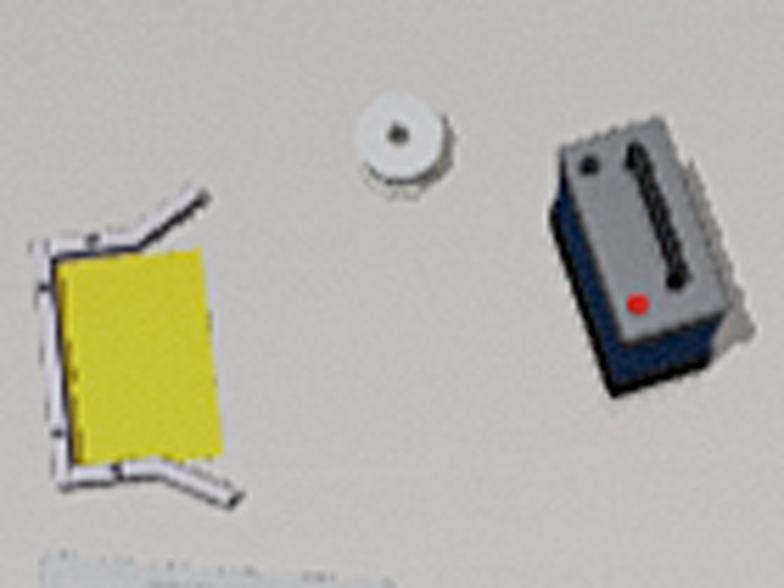

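View pics/c2.png

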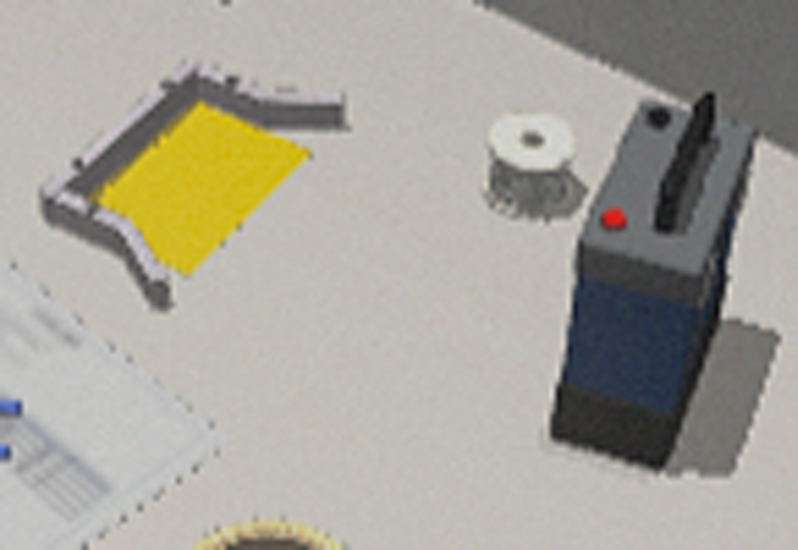

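The top crop shows the lid corners at (562,145), (660,118), (728,308) and (620,340), the foot's front-left corner at (612,397), and the spool at (400,137). The bay's inner stop corners are at about (55,262) and (78,465). The scene crop agrees with this layout.

Run:
```python
from h import *
f=lambda p:np.array(p)/5.6+[165,100]-0.4
L=ray("top",f([[562,145],[660,118],[728,308],[620,340]]),.15);print(np.round(L,4),np.linalg.norm(np.diff(L,axis=0),axis=1),L.mean(0))
print("foot",ray("top",f([[612,397],[550,222],[708,365]]),0)[:,:2])
g=lambda p:np.array(p)/5.5+[190,145]-0.4
L=ray("scene",g([[640,102],[757,128],[702,275],[580,240]]),.15);print(np.round(L,4),np.linalg.norm(np.diff(L,axis=0),axis=1),L.mean(0))
print("foot",ray("scene",g([[552,438],[662,468]]),0)[:,:2])
print("spool",ray("top",f([400,137]),.04),ray("scene",g([531,139]),.04))
print("baytop stop inner",ray("top",f([[57,258],[78,468]]),.0),"scene floor",ray("scene",g([[200,103],[100,200],[187,277],[310,152]]),0))
print("rail ends",ray("top",f([[203,192],[237,495]]),.025))
print("rail tops scene", ray("scene",g([[342,97],[165,280]]),.025))
```

```text
[[ 0.7403 -0.181   0.15  ]
 [ 0.7551 -0.2363  0.15  ]
 [ 0.6446 -0.2707  0.15  ]
 [ 0.6274 -0.2104  0.15  ]] [0.05728845 0.11570017 0.06269228] [ 0.69183594 -0.22459772  0.15      ]
foot [[ 0.62912585 -0.21394231]
 [ 0.73986954 -0.17880099]
 [ 0.64805502 -0.27284742]]
[[ 0.7368 -0.1796  0.15  ]
 [ 0.7576 -0.2378  0.15  ]
 [ 0.6461 -0.2726  0.15  ]
 [ 0.6293 -0.214   0.15  ]] [0.06175984 0.11676476 0.06098496] [ 0.69244488 -0.22602112  0.15      ]
foot [[ 0.63117292 -0.21182161]
 [ 0.65095208 -0.26914605]]
spool [[ 0.78274197 -0.08814905  0.04      ]] [[ 0.78700792 -0.08563562  0.04      ]]
baytop stop inner [[0.72225751 0.12390142 0.        ]
 [0.59072419 0.1099333  0.        ]] scene floor [[ 7.21434546e-01  1.22410266e-01  0.00000000e+00]
 [ 6.14340088e-01  1.07851282e-01 -1.11022302e-16]
 [ 5.98350529e-01  2.28009259e-02  0.00000000e+00]
 [ 7.29373870e-01  3.79334733e-02  0.00000000e+00]]
rail ends [[0.75501358 0.03200407 0.025     ]
 [0.56769442 0.01178346 0.025     ]]
rail tops scene [[0.7600655  0.03738806 0.025     ]
 [0.57054866 0.01292726 0.025     ]]
```

{"method": "send_rows", "body": {
  "motion": [
    {"gripper": 65, "travel": [0, 0, -10], "rotation": [0, 0, 5.9]},
    {"gripper": 65, "travel": [0, 0, -10], "rotation": [0, 0, 5.9]},
    {"gripper": 65, "travel": [0, 0, -10], "rotation": [0, 0, 5.9]},
    {"gripper": 65, "travel": [0, 0, -10], "rotation": [0, 0, 5.9]},
    {"gripper": 65, "travel": [0, 0, -10], "rotation": [0, 0, 5.9]},
    {"gripper": 65, "travel": [0, 0, -10], "rotation": [0, 0, 5.9]},
    {"gripper": 65, "travel": [0, 0, -10], "rotation": [0, 0, 5.9]},
    {"gripper": 65, "travel": [0, 0, -10], "rotation": [0, 0, 5.9]},
    {"gripper": 65, "travel": [0, 0, -10], "rotation": [0, 0, 5.9]},
    {"gripper": 65, "travel": [0, 0, -10], "rotation": [0, 0, 5.9]}
  ]
}}

```text
t: 0.93
tcp_pos: [0.2641, 0.566, 0.3104]
tool_rot: [0.671, 0.741, -0.001, 0.0]
force: [0.7, -0.2, 0.1]
finger_gap: 0.761
```

{"method": "send_rows", "body": {
  "motion": [
    {"gripper": 65, "travel": [-36, 10, 0], "rotation": [0, 0, 0]},
    {"gripper": 65, "travel": [-36, 10, 0], "rotation": [0, 0, 0]},
    {"gripper": 65, "travel": [-36, 10, 0], "rotation": [0, 0, 0]},
    {"gripper": 65, "travel": [-36, 10, 0], "rotation": [0, 0, 0]},
    {"gripper": 65, "travel": [-36, 10, 0], "rotation": [0, 0, 0]},
    {"gripper": 65, "travel": [-36, 10, 0], "rotation": [0, 0, 0]},
    {"gripper": 65, "travel": [-36, 10, 0], "rotation": [0, 0, 0]},
    {"gripper": 65, "travel": [-36, 10, 0], "rotation": [0, 0, 0]},
    {"gripper": 65, "travel": [-36, 10, 0], "rotation": [0, 0, 0]},
    {"gripper": 65, "travel": [-36, 10, 0], "rotation": [0, 0, 0]},
    {"gripper": 65, "travel": [-36, 10, 0], "rotation": [0, 0, 0]},
    {"gripper": 65, "travel": [-36, 10, 0], "rotation": [0, 0, 0]}
  ]
}}

```text
t: 1.93
tcp_pos: [0.4286, 0.1474, 0.3103]
tool_rot: [0.669, 0.743, -0.0, -0.0]
force: [-0.0, 0.0, -0.2]
finger_gap: 0.759
```

{"method": "send_rows", "body": {
  "motion": [
    {"gripper": 65, "travel": [-36, 10, 0], "rotation": [0, 0, 0]},
    {"gripper": 65, "travel": [-36, 10, 0], "rotation": [0, 0, 0]},
    {"gripper": 65, "travel": [-36, 10, 0], "rotation": [0, 0, 0]},
    {"gripper": 65, "travel": [-36, 10, 0], "rotation": [0, 0, 0]},
    {"gripper": 65, "travel": [-36, 10, 0], "rotation": [0, 0, 0]},
    {"gripper": 65, "travel": [-36, 10, 0], "rotation": [0, 0, 0]},
    {"gripper": 65, "travel": [-36, 10, 0], "rotation": [0, 0, 0]},
    {"gripper": 65, "travel": [-36, 10, 0], "rotation": [0, 0, 0]},
    {"gripper": 65, "travel": [-36, 10, 0], "rotation": [0, 0, 0]},
    {"gripper": 65, "travel": [-36, 10, 0], "rotation": [0, 0, 0]},
    {"gripper": 65, "travel": [-36, 10, 0], "rotation": [0, 0, 0]},
    {"gripper": 65, "travel": [0, 0, 0], "rotation": [0, 0, 0]}
  ]
}}

```text
t: 2.93
tcp_pos: [0.5811, -0.2404, 0.3092]
tool_rot: [0.671, 0.741, -0.001, 0.002]
force: [0.5, 0.0, 0.3]
finger_gap: 0.762
```

{"method": "send_rows", "body": {
  "motion": [
    {"gripper": 65, "travel": [-21, 28, 0], "rotation": [0, 0, 0]},
    {"gripper": 65, "travel": [-21, 28, 0], "rotation": [0, 0, 0]},
    {"gripper": 65, "travel": [-21, 28, 0], "rotation": [0, 0, 0]},
    {"gripper": 65, "travel": [-21, 28, 0], "rotation": [0, 0, 0]},
    {"gripper": 65, "travel": [0, 0, 0], "rotation": [0, 5, 0]},
    {"gripper": 65, "travel": [0, 0, 0], "rotation": [0, 5, 0]},
    {"gripper": 65, "travel": [0, 0, 0], "rotation": [0, 5, 0]},
    {"gripper": 65, "travel": [0, 0, 0], "rotation": [0, 5, 0]},
    {"gripper": 65, "travel": [0, 0, 0], "rotation": [0, 5, 0]},
    {"gripper": 65, "travel": [0, 0, 0], "rotation": [0, 5, 0]},
    {"gripper": 65, "travel": [0, 0, 0], "rotation": [0, 5, 0]},
    {"gripper": 65, "travel": [0, 0, 0], "rotation": [0, 5, 0]}
  ]
}}

```text
t: 3.93
tcp_pos: [0.6992, -0.3051, 0.3104]
tool_rot: [0.628, 0.698, 0.23, -0.256]
force: [0.3, 1.1, -0.2]
finger_gap: 0.761
```

```bash
cat >> h.py <<'E'
from scipy.spatial.transform import Rotation as Ro
O=np.array([.6598,.0852,0]);th=np.radians(96);D=np.array([np.cos(th),np.sin(th),0]);N=np.array([-D[1],D[0],0])
def st():
    s=manip.sense();R=Ro.from_quat(s['tool_rot']).as_matrix();p=np.array(s['tcp_pos'])
    print('t',s['t'],'p',np.round(p,4),'bay',np.round([(p-O)@D,(p-O)@N],4),'q',np.round(s['q'],2),'F',np.round(s['force'],1));print(np.round(R,3));return p,R
E
python3 - <<'E'
from h import *
p,R=st()
t=O+D*-.40;t[2]=.010;print('tool mm',R.T@(t-p)*1000)
E
```

```text
t 3.9333 p [ 0.6992 -0.3051  0.3104] bay [-0.3923  0.0016] q [-0.74  0.94  0.52  0.55  2.17 -0.65] F [ 0.3  1.1 -0.2]
[[-0.079  0.995 -0.068]
 [ 0.759  0.104  0.643]
 [ 0.646 -0.    -0.763]]
tool mm [-200.01805263    1.74173907  224.28587948]
```

{"method": "send_rows", "body": {
  "motion": [
    {"gripper": 65, "travel": [-15, 0, 17], "rotation": [0, 0, 0]},
    {"gripper": 65, "travel": [-15, 0, 17], "rotation": [0, 0, 0]},
    {"gripper": 65, "travel": [-15, 0, 17], "rotation": [0, 0, 0]},
    {"gripper": 65, "travel": [-15, 0, 17], "rotation": [0, 0, 0]},
    {"gripper": 65, "travel": [-15, 0, 17], "rotation": [0, 0, 0]},
    {"gripper": 65, "travel": [-15, 0, 17], "rotation": [0, 0, 0]},
    {"gripper": 65, "travel": [-15, 0, 17], "rotation": [0, 0, 0]},
    {"gripper": 65, "travel": [-15, 0, 17], "rotation": [0, 0, 0]},
    {"gripper": 65, "travel": [-15, 0, 17], "rotation": [0, 0, 0]},
    {"gripper": 65, "travel": [-15, 0, 17], "rotation": [0, 0, 0]},
    {"gripper": 65, "travel": [-15, 0, 17], "rotation": [0, 0, 0]},
    {"gripper": 65, "travel": [0, 0, 0], "rotation": [0, 0, 0]}
  ]
}}

```text
t: 4.93
tcp_pos: [0.6971, -0.3089, 0.0544]
tool_rot: [0.629, 0.696, 0.228, -0.259]
force: [0.9, 0.4, -1.3]
finger_gap: 0.76
```

Run:
```python
from h import *
p,R=st()
t=O+D*-.39;t[2]=.010;print('tool mm',R.T@(t-p)*1000)
a=manip.snapshot("top")[...,::-1];b=manip.snapshot("scene")[...,::-1]
A=cv2.resize(a[90:210,165:345],(780,520),interpolation=cv2.INTER_CUBIC)
cv2.imwrite("pics/c3.png",A)
cv2.imwrite("pics/c4.png",cv2.resize(b[120:270,230:430],(780,585),interpolation=cv2.INTER_CUBIC))
```

```text
t 4.9333 p [ 0.6971 -0.3089  0.0544] bay [-0.3959  0.0041] q [-0.74  1.14  0.72  0.45  1.83 -0.85] F [ 0.9  0.4 -1.3]
[[-0.074  0.995 -0.074]
 [ 0.758  0.104  0.644]
 [ 0.648 -0.009 -0.761]]
tool mm [-24.28201474   4.44356042  37.61550021]
```

View pics/c4.png

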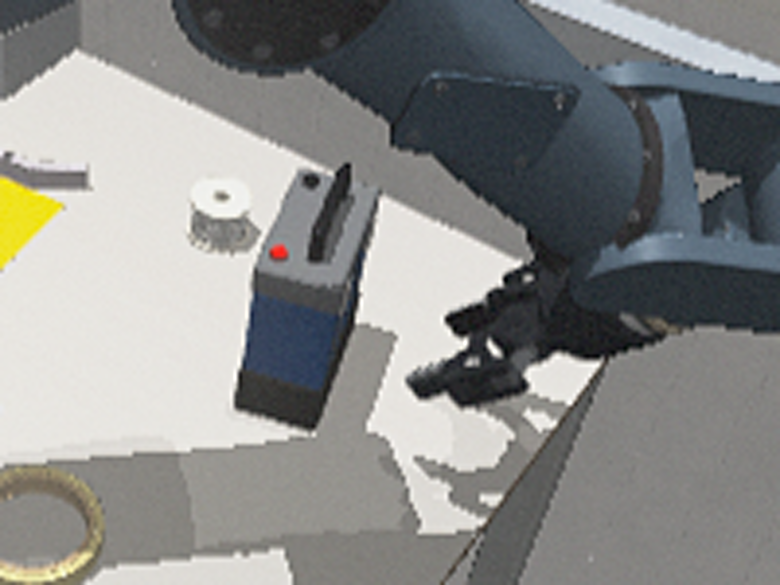

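The arm comes from behind, the fingers are at about (440,350) behind the box, and there is a clear gap. I'll lower and start pushing slowly.

{"method": "send_rows", "body": {
  "motion": [
    {"gripper": 65, "travel": [-6, 1.1, 9.3], "rotation": [0, 0, 0]},
    {"gripper": 65, "travel": [-6, 1.1, 9.3], "rotation": [0, 0, 0]},
    {"gripper": 65, "travel": [-6, 1.1, 9.3], "rotation": [0, 0, 0]},
    {"gripper": 65, "travel": [-6, 1.1, 9.3], "rotation": [0, 0, 0]},
    {"gripper": 65, "travel": [3.8, 0, 3.2], "rotation": [0, 0, 0]},
    {"gripper": 65, "travel": [3.8, 0, 3.2], "rotation": [0, 0, 0]},
    {"gripper": 65, "travel": [3.8, 0, 3.2], "rotation": [0, 0, 0]},
    {"gripper": 65, "travel": [3.8, 0, 3.2], "rotation": [0, 0, 0]},
    {"gripper": 65, "travel": [0, 0, 0], "rotation": [0, 0, 0]}
  ]
}}

```text
t: 5.78
tcp_pos: [0.7021, -0.2842, 0.0183]
tool_rot: [0.628, 0.699, 0.229, -0.254]
force: [-1.2, -0.8, 0.5]
finger_gap: 0.761
```

```bash
python3 -c "
from h import *
p,R=st();print(R.T@D)"
```

```text
t 5.7833 p [ 0.7021 -0.2842  0.0183] bay [-0.3718 -0.0035] q [-0.72  1.16  0.77  0.46  1.74 -0.87] F [-1.2 -0.8  0.5]
[[-0.081  0.994 -0.067]
 [ 0.762  0.105  0.639]
 [ 0.643  0.001 -0.766]]
[0.76594992 0.00085205 0.64289968]
```

{"method": "send_rows", "body": {
  "motion": [
    {"gripper": 65, "travel": [-2, 0, 2.5], "rotation": [0, 0, 0]},
    {"gripper": 65, "travel": [-2, 0, 2.5], "rotation": [0, 0, 0]},
    {"gripper": 65, "travel": [3, 0, 2.5], "rotation": [0, 0, 0]},
    {"gripper": 65, "travel": [3, 0, 2.5], "rotation": [0, 0, 0]},
    {"gripper": 65, "travel": [3, 0, 2.5], "rotation": [0, 0, 0]},
    {"gripper": 65, "travel": [3, 0, 2.5], "rotation": [0, 0, 0]},
    {"gripper": 65, "travel": [3, 0, 2.5], "rotation": [0, 0, 0]},
    {"gripper": 65, "travel": [3, 0, 2.5], "rotation": [0, 0, 0]},
    {"gripper": 65, "travel": [3, 0, 2.5], "rotation": [0, 0, 0]},
    {"gripper": 65, "travel": [3, 0, 2.5], "rotation": [0, 0, 0]}
  ]
}}

```text
t: 6.62
tcp_pos: [0.6985, -0.2539, 0.011]
tool_rot: [0.629, 0.698, 0.229, -0.254]
force: [-0.4, 0.2, -0.2]
finger_gap: 0.764
```

{"method": "send_rows", "body": {
  "motion": [
    {"gripper": 65, "travel": [3, 0, 2.5], "rotation": [0, 0, 0]},
    {"gripper": 65, "travel": [3, 0, 2.5], "rotation": [0, 0, 0]},
    {"gripper": 65, "travel": [3, 0, 2.5], "rotation": [0, 0, 0]},
    {"gripper": 65, "travel": [3, 0, 2.5], "rotation": [0, 0, 0]},
    {"gripper": 65, "travel": [3, 0, 2.5], "rotation": [0, 0, 0]},
    {"gripper": 65, "travel": [3, 0, 2.5], "rotation": [0, 0, 0]},
    {"gripper": 65, "travel": [3, 0, 2.5], "rotation": [0, 0, 0]},
    {"gripper": 65, "travel": [3, 0, 2.5], "rotation": [0, 0, 0]},
    {"gripper": 65, "travel": [3, 0, 2.5], "rotation": [0, 0, 0]},
    {"gripper": 65, "travel": [3, 0, 2.5], "rotation": [0, 0, 0]}
  ]
}}

```text
t: 7.45
tcp_pos: [0.695, -0.2196, 0.011]
tool_rot: [0.631, 0.699, 0.227, -0.251]
force: [-0.2, -8.2, -0.7]
finger_gap: 0.761
```

Run:
```python
from h import *
p,R=st();print(R.T@D)
a=manip.snapshot("top")[...,::-1];b=manip.snapshot("scene")[...,::-1]
A=cv2.resize(a[100:205,165:305],None,fx=2.8,fy=2.8,interpolation=cv2.INTER_CUBIC)
B=cv2.resize(b[145:245,190:335],None,fx=2.7,fy=2.94,interpolation=cv2.INTER_CUBIC)
B=cv2.resize(b[145:250,190:330],None,fx=2.8,fy=2.8,interpolation=cv2.INTER_CUBIC)
cv2.imwrite("pics/c5.png",np.hstack([A,B]));print(A.shape,B.shape)
```

```text
t 7.45 p [ 0.695  -0.2196  0.011 ] bay [-0.3068 -0.0032] q [-0.67  1.11  0.94  0.48  1.61 -0.88] F [-0.2 -8.2 -0.7]
[[-0.079  0.995 -0.063]
 [ 0.767  0.102  0.633]
 [ 0.637  0.002 -0.771]]
[ 0.77115487 -0.0030112   0.63664048]
(294, 392, 3) (294, 392, 3)
```

View pics/c5.png

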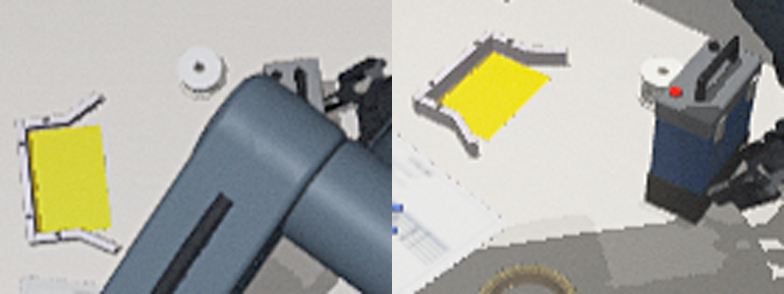

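The box is standing and turning (scene half: foot corners at (647,200) and (697,222)). The arm hides it in the top view, so I'll measure from the scene view.

Run:
```python
from h import *
g=lambda p:(np.array(p)-[392,0])/2.8+[190,145]-0.3
for z,P in((0,[[647,201],[697,222]]),(.15,[[657,104],[716,124],[762,62]])):
    w=ray("scene",g(P),z);print(np.round(w,4),np.round(np.c_[(w-O)@D,(w-O)@N],4),np.degrees(np.arctan2(*(w[1]-w[0])[[1,0]])))
s=ray("top",np.array([[201,69]])/2.8+[165,100]-.3,.04);print('spool',(s-O)@D,(s-O)@N)
b=manip.snapshot("scene")[...,::-1]
cv2.imwrite("pics/c6.png",cv2.resize(b[145:235,255:375],None,fx=6.5,fy=6.5,interpolation=cv2.INTER_CUBIC))
```

```text
[[ 0.639  -0.1727  0.    ]
 [ 0.6483 -0.2312  0.    ]] [[-0.2544  0.0476]
 [-0.3135  0.0445]] -80.99659956476805
[[ 0.6318 -0.1774  0.15  ]
 [ 0.6444 -0.237   0.15  ]
 [ 0.7517 -0.2236  0.15  ]] [[-0.2582  0.0553]
 [-0.3188  0.0489]
 [-0.3167 -0.0591]] -78.00327835262347
spool [-0.18666662] [-0.10298722]
```

View pics/c6.png

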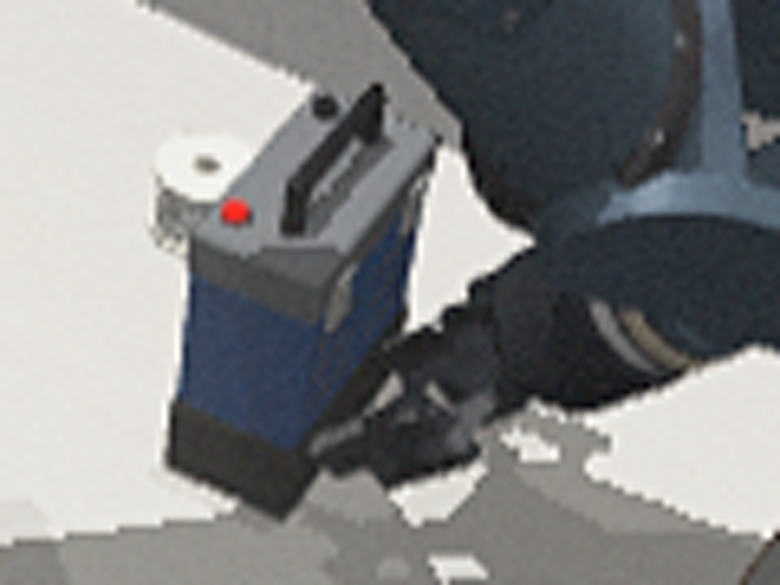

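The box is upright and the lid is nearly square to the bay. The lid corners are at (190,230), (330,265), (440,135) and (310,88), and the foot corners at (168,465) and (282,520).

Run:
```python
from h import *
g=lambda p:np.array(p)/6.5+[255,145]-.4
for z,P in((0,[[168,465],[282,520]]),(.15,[[190,230],[330,265],[440,135],[310,88]])):
    w=ray("scene",g(P),z);print(np.round(np.c_[(w-O)@D,(w-O)@N],4),np.round(np.c_[(w-O)@D,(w-O)@N].mean(0),4))
```

```text
[[-0.2528  0.0469]
 [-0.313   0.0477]] [-0.2829  0.0473]
[[-0.2534  0.0495]
 [-0.3124  0.0363]
 [-0.315  -0.0658]
 [-0.2521 -0.0635]] [-0.2832 -0.0109]
```

The box is now square, but about 11 mm toward the spool side, so I'll steer it sideways while pushing.

{"method": "send_rows", "body": {
  "motion": [
    {"gripper": 65, "travel": [3.1, -0.8, 2.6], "rotation": [0, 0, 0]},
    {"gripper": 65, "travel": [3.1, -0.9, 2.6], "rotation": [0, 0, 0]},
    {"gripper": 65, "travel": [3.1, -0.9, 2.6], "rotation": [0, 0, 0]},
    {"gripper": 65, "travel": [3.1, -0.9, 2.6], "rotation": [0, 0, 0]},
    {"gripper": 65, "travel": [3.1, -0.9, 2.6], "rotation": [0, 0, 0]},
    {"gripper": 65, "travel": [3.1, -0.9, 2.6], "rotation": [0, 0, 0]},
    {"gripper": 65, "travel": [3.1, -0.9, 2.6], "rotation": [0, 0, 0]},
    {"gripper": 65, "travel": [3.1, -0.9, 2.6], "rotation": [0, 0, 0]},
    {"gripper": 65, "travel": [3.1, -0.9, 2.6], "rotation": [0, 0, 0]},
    {"gripper": 65, "travel": [3.1, -0.9, 2.6], "rotation": [0, 0, 0]}
  ]
}}

```text
t: 8.43
tcp_pos: [0.6832, -0.1799, 0.0109]
tool_rot: [0.631, 0.699, 0.228, -0.25]
force: [1.7, -6.8, -0.5]
finger_gap: 0.762
```

Run:
```python
from h import *
p,R=st();print(R.T@D)
b=manip.snapshot("scene")[...,::-1]
cv2.imwrite("pics/c7.png",cv2.resize(b[145:235,245:365],None,fx=6.5,fy=6.5,interpolation=cv2.INTER_CUBIC))
```

```text
t 8.4333 p [ 0.6832 -0.1799  0.0109] bay [-0.2661  0.0044] q [-0.64  1.07  1.05  0.49  1.53 -0.89] F [ 1.7 -6.8 -0.5]
[[-0.08   0.995 -0.061]
 [ 0.767  0.101  0.634]
 [ 0.636  0.004 -0.771]]
[ 0.77128392 -0.00389871  0.63647931]
```

View pics/c7.png

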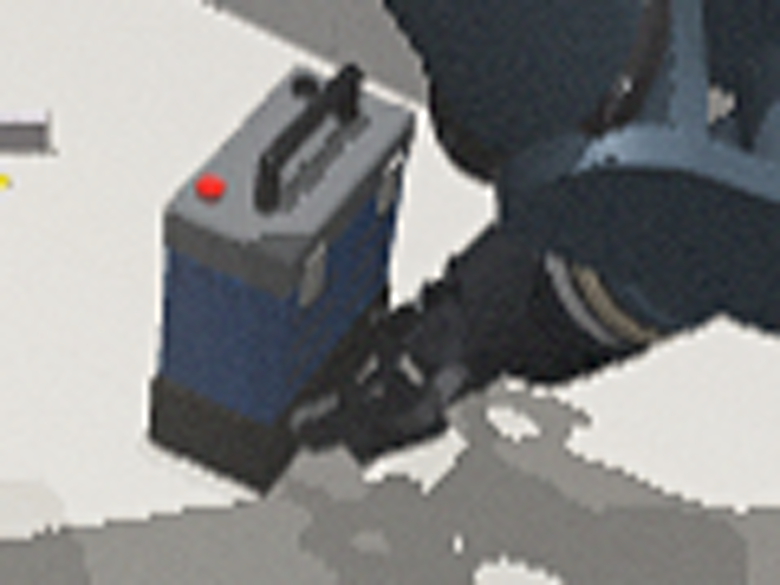

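The box stands upright and has moved on. The lid corners are at (165,208), (302,245), (414,112) and (297,66), and the foot corners at (150,438) and (263,495).

Run:
```python
from h import *
g=lambda p:np.array(p)/6.5+[245,145]-.4
for z,P in((0,[[150,438],[263,495]]),(.15,[[165,208],[302,245],[414,112],[297,66]])):
    w=ray("scene",g(P),z);print(np.round(np.c_[(w-O)@D,(w-O)@N],4),np.round(np.c_[(w-O)@D,(w-O)@N].mean(0),4))
```

```text
[[-0.2117  0.0535]
 [-0.2736  0.0555]] [-0.2426  0.0545]
[[-0.2147  0.0585]
 [-0.2743  0.0468]
 [-0.2744 -0.058 ]
 [-0.2152 -0.0581]] [-0.2447 -0.0027]
```

{"method": "send_rows", "body": {
  "motion": [
    {"gripper": 65, "travel": [3.8, -0.5, 3.2], "rotation": [0, 0, 0]},
    {"gripper": 65, "travel": [3.8, -0.5, 3.2], "rotation": [0, 0, 0]},
    {"gripper": 65, "travel": [3.8, -0.5, 3.2], "rotation": [0, 0, 0]},
    {"gripper": 65, "travel": [3.8, -0.5, 3.2], "rotation": [0, 0, 0]},
    {"gripper": 65, "travel": [3.8, -0.5, 3.2], "rotation": [0, 0, 0]},
    {"gripper": 65, "travel": [3.8, -0.5, 3.2], "rotation": [0, 0, 0]},
    {"gripper": 65, "travel": [3.8, -0.5, 3.2], "rotation": [0, 0, 0]},
    {"gripper": 65, "travel": [3.8, -0.5, 3.2], "rotation": [0, 0, 0]},
    {"gripper": 65, "travel": [3.8, 0, 3.2], "rotation": [0, 0, 0]},
    {"gripper": 65, "travel": [3.8, 0, 3.2], "rotation": [0, 0, 0]},
    {"gripper": 65, "travel": [3.8, 0, 3.2], "rotation": [0, 0, 0]},
    {"gripper": 65, "travel": [3.8, 0, 3.2], "rotation": [0, 0, 0]}
  ]
}}

```text
t: 9.48
tcp_pos: [0.6728, -0.1212, 0.0109]
tool_rot: [0.63, 0.699, 0.228, -0.25]
force: [1.6, -7.6, -0.0]
finger_gap: 0.757
```

{"method": "send_rows", "body": {
  "motion": [
    {"gripper": 65, "travel": [3.8, 0, 3.2], "rotation": [0, 0, 0]},
    {"gripper": 65, "travel": [3.8, 0, 3.2], "rotation": [0, 0, 0]},
    {"gripper": 65, "travel": [3.8, 0, 3.2], "rotation": [0, 0, 0]},
    {"gripper": 65, "travel": [3.8, 0, 3.2], "rotation": [0, 0, 0]},
    {"gripper": 65, "travel": [3.8, 0, 3.2], "rotation": [0, 0, 0]},
    {"gripper": 65, "travel": [3.8, 0, 3.2], "rotation": [0, 0, 0]},
    {"gripper": 65, "travel": [3.8, 0, 3.2], "rotation": [0, 0, 0]},
    {"gripper": 65, "travel": [3.8, 0, 3.2], "rotation": [0, 0, 0]},
    {"gripper": 65, "travel": [3.8, 0, 3.2], "rotation": [0, 0, 0]},
    {"gripper": 65, "travel": [3.8, 0, 3.2], "rotation": [0, 0, 0]},
    {"gripper": 65, "travel": [3.8, 0, 3.2], "rotation": [0, 0, 0]},
    {"gripper": 65, "travel": [3.8, 0, 3.2], "rotation": [0, 0, 0]}
  ]
}}

```text
t: 10.48
tcp_pos: [0.6669, -0.0619, 0.0109]
tool_rot: [0.63, 0.699, 0.228, -0.25]
force: [0.8, -8.4, 1.1]
finger_gap: 0.763
```

Run:
```python
from h import *
p,R=st();print(R.T@D)
b=manip.snapshot("scene")[...,::-1]
cv2.imwrite("pics/c8.png",cv2.resize(b[135:230,190:320],None,fx=6,fy=6,interpolation=cv2.INTER_CUBIC))
```

```text
t 10.4833 p [ 0.6669 -0.0619  0.0109] bay [-0.147   0.0083] q [-0.52  1.    1.25  0.56  1.37 -0.87] F [ 0.8 -8.4  1.1]
[[-0.081  0.995 -0.062]
 [ 0.767  0.102  0.634]
 [ 0.637  0.004 -0.771]]
[ 0.77104444 -0.00293005  0.6367746 ]
```

View pics/c8.png

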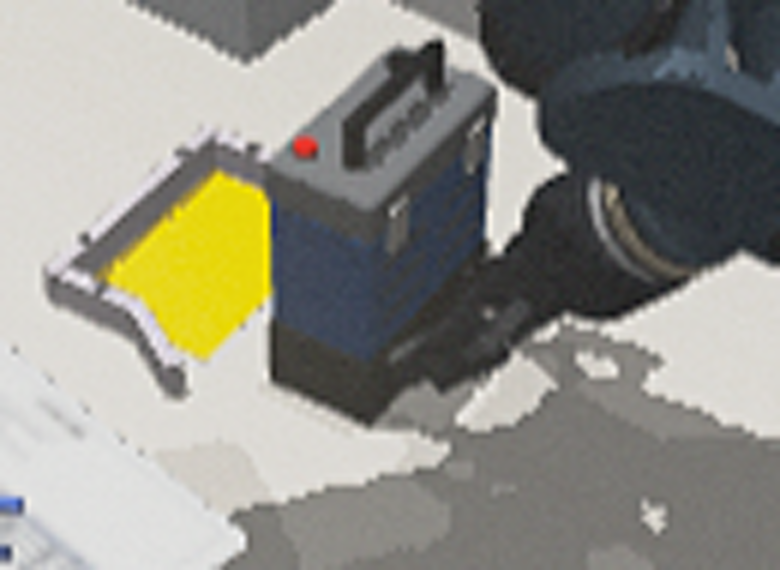

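The box is upright just outside the flare. The foot corners are at (273,382) and (372,425), and the lid corners at (273,168), (385,215), (497,90) and (390,45).

Run:
```python
from h import *
g=lambda p:np.array(p)/6+[190,135]-.4
for z,P in((0,[[272,382],[372,426],[215,170],[105,278],[205,361]]),(.15,[[273,168],[385,215],[497,90],[390,45]]),(.025,[[185,378]])):
    w=ray("scene",g(P),z);print(np.round(np.c_[(w-O)@D,(w-O)@N],4),np.round(np.c_[(w-O)@D,(w-O)@N].mean(0),4))
```

```text
[[-0.0944  0.0599]
 [-0.156   0.0579]
 [ 0.0334 -0.0659]
 [ 0.0293  0.044 ]
 [-0.0556  0.0666]] [-0.0486  0.0325]
[[-0.1003  0.0619]
 [-0.1634  0.0612]
 [-0.1587 -0.0503]
 [-0.0939 -0.0524]] [-0.1291  0.0051]
[[-0.0701  0.1023]] [-0.0701  0.1023]
```

{"method": "send_rows", "body": {
  "motion": [
    {"gripper": 65, "travel": [3.8, 0, 3.2], "rotation": [0, 0, 0]},
    {"gripper": 65, "travel": [3.8, 0, 3.2], "rotation": [0, 0, 0]},
    {"gripper": 65, "travel": [3.8, 0, 3.2], "rotation": [0, 0, 0]},
    {"gripper": 65, "travel": [3.8, 0, 3.2], "rotation": [0, 0, 0]},
    {"gripper": 65, "travel": [3.8, 0, 3.2], "rotation": [0, 0, 0]},
    {"gripper": 65, "travel": [3.8, 0, 3.2], "rotation": [0, 0, 0]},
    {"gripper": 65, "travel": [3.8, 0, 3.2], "rotation": [0, 0, 0]},
    {"gripper": 65, "travel": [3.8, 0, 3.2], "rotation": [0, 0, 0]},
    {"gripper": 65, "travel": [3.8, 0, 3.2], "rotation": [0, 0, 0]},
    {"gripper": 65, "travel": [3.8, 0, 3.2], "rotation": [0, 0, 0]},
    {"gripper": 65, "travel": [3.8, 0, 3.2], "rotation": [0, 0, 0]},
    {"gripper": 65, "travel": [3.8, 0, 3.2], "rotation": [0, 0, 0]}
  ]
}}

```text
t: 11.53
tcp_pos: [0.661, -0.0025, 0.0108]
tool_rot: [0.63, 0.699, 0.228, -0.25]
force: [0.3, -7.1, 0.1]
finger_gap: 0.76
```

{"method": "send_rows", "body": {
  "motion": [
    {"gripper": 65, "travel": [3.1, 0, 2.6], "rotation": [0, 0, 0]},
    {"gripper": 65, "travel": [3.1, 0, 2.6], "rotation": [0, 0, 0]},
    {"gripper": 65, "travel": [3.1, 0, 2.6], "rotation": [0, 0, 0]},
    {"gripper": 65, "travel": [3.1, 0, 2.6], "rotation": [0, 0, 0]},
    {"gripper": 65, "travel": [3.1, 0, 2.6], "rotation": [0, 0, 0]},
    {"gripper": 65, "travel": [3.1, 0, 2.6], "rotation": [0, 0, 0]},
    {"gripper": 65, "travel": [3.1, 0, 2.6], "rotation": [0, 0, 0]},
    {"gripper": 65, "travel": [3.1, 0, 2.6], "rotation": [0, 0, 0]},
    {"gripper": 65, "travel": [3.1, 0, 2.6], "rotation": [0, 0, 0]},
    {"gripper": 65, "travel": [3.1, 0, 2.6], "rotation": [0, 0, 0]},
    {"gripper": 65, "travel": [3.1, 0, 2.6], "rotation": [0, 0, 0]}
  ]
}}

```text
t: 12.45
tcp_pos: [0.6565, 0.0419, 0.0109]
tool_rot: [0.63, 0.699, 0.229, -0.25]
force: [2.0, -8.2, 1.5]
finger_gap: 0.76
```

Run:
```python
from h import *
p,R=st();print(R.T@D)
b=manip.snapshot("scene")[...,::-1]
cv2.imwrite("pics/c9.png",cv2.resize(b[125:220,180:310],None,fx=6,fy=6,interpolation=cv2.INTER_CUBIC))
```

```text
t 12.45 p [0.6565 0.0419 0.0109] bay [-0.0427  0.0078] q [-0.39  0.96  1.37  0.64  1.25 -0.84] F [ 2.  -8.2  1.5]
[[-0.081  0.995 -0.061]
 [ 0.766  0.102  0.634]
 [ 0.637  0.005 -0.771]]
[ 0.77055477 -0.00289012  0.63736724]
```

View pics/c9.png

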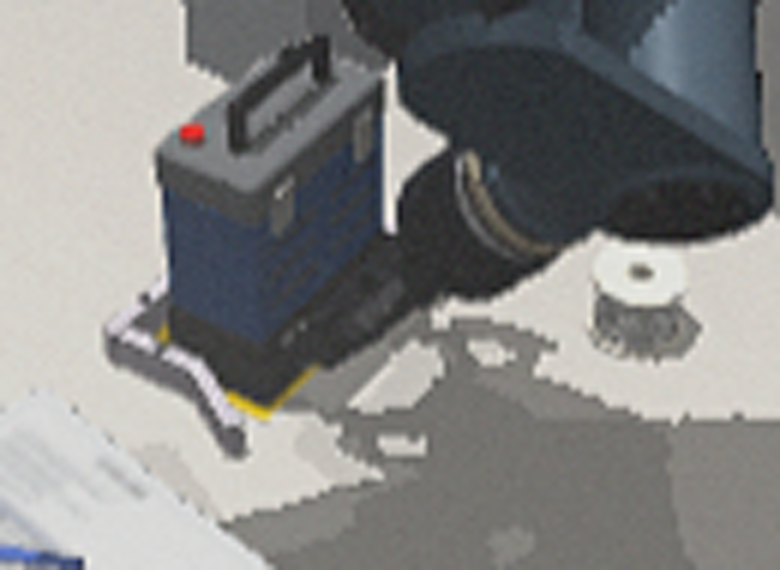

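The box is between the rails with about 20 mm left. I'll go on in small steps and watch the force.

{"method": "send_rows", "body": {
  "motion": [
    {"gripper": 65, "travel": [2.3, 0, 1.9], "rotation": [0, 0, 0]},
    {"gripper": 65, "travel": [2.3, 0, 1.9], "rotation": [0, 0, 0]},
    {"gripper": 65, "travel": [2.3, 0, 1.9], "rotation": [0, 0, 0]},
    {"gripper": 65, "travel": [2.3, 0, 1.9], "rotation": [0, 0, 0]},
    {"gripper": 65, "travel": [2.3, 0, 1.9], "rotation": [0, 0, 0]}
  ]
}}

```text
t: 12.92
tcp_pos: [0.6549, 0.0568, 0.0109]
tool_rot: [0.63, 0.699, 0.229, -0.25]
force: [1.0, -7.7, 0.9]
finger_gap: 0.765
```

{"method": "send_rows", "body": {
  "motion": [
    {"gripper": 65, "travel": [1.5, 0, 1.3], "rotation": [0, 0, 0]},
    {"gripper": 65, "travel": [1.5, 0, 1.3], "rotation": [0, 0, 0]}
  ]
}}

```text
t: 13.08
tcp_pos: [0.6545, 0.0609, 0.0108]
tool_rot: [0.63, 0.699, 0.229, -0.25]
force: [0.5, -8.5, 0.8]
finger_gap: 0.763
```

{"method": "send_rows", "body": {
  "motion": [
    {"gripper": 65, "travel": [1.5, 0, 1.3], "rotation": [0, 0, 0]}
  ]
}}

```text
t: 13.17
tcp_pos: [0.6543, 0.0627, 0.0108]
tool_rot: [0.63, 0.699, 0.229, -0.25]
force: [0.1, -9.4, 1.3]
finger_gap: 0.763
```

{"method": "send_rows", "body": {
  "motion": [
    {"gripper": 65, "travel": [1.2, 0, 1.0], "rotation": [0, 0, 0]}
  ]
}}

```text
t: 13.25
tcp_pos: [0.6541, 0.0643, 0.0108]
tool_rot: [0.63, 0.699, 0.229, -0.25]
force: [1.0, -8.2, 1.4]
finger_gap: 0.763
```

{"method": "send_rows", "body": {
  "motion": [
    {"gripper": 65, "travel": [1.2, 0, 1.0], "rotation": [0, 0, 0]}
  ]
}}

```text
t: 13.33
tcp_pos: [0.6544, 0.0648, 0.0108]
tool_rot: [0.63, 0.699, 0.228, -0.249]
force: [1.3, -15.3, 4.4]
finger_gap: 0.76
```

{"method": "send_rows", "body": {
  "motion": [
    {"gripper": 65, "travel": [1.2, 0, 1.0], "rotation": [0, 0, 0]}
  ]
}}

```text
t: 13.42
tcp_pos: [0.6545, 0.0648, 0.0107]
tool_rot: [0.63, 0.7, 0.228, -0.248]
force: [-0.8, -19.2, 4.8]
finger_gap: 0.764
```

The tool has stopped and the force has risen, so the box is at the stop. One small press more to square it, then I'll back off and check.

{"method": "send_rows", "body": {
  "motion": [
    {"gripper": 65, "travel": [0.8, 0, 0.6], "rotation": [0, 0, 0]},
    {"gripper": 65, "travel": [0, 0, 0], "rotation": [0, 0, 0]}
  ]
}}

```text
t: 13.58
tcp_pos: [0.6545, 0.0647, 0.0108]
tool_rot: [0.63, 0.7, 0.227, -0.247]
force: [-0.8, -17.8, 3.9]
finger_gap: 0.761
```

{"method": "send_rows", "body": {
  "motion": [
    {"gripper": 65, "travel": [-2, 0, -1.6], "rotation": [0, 0, 0]},
    {"gripper": 65, "travel": [-4, 0, -3.2], "rotation": [0, 0, 0]},
    {"gripper": 65, "travel": [-10, 0, -8], "rotation": [0, 0, 0]},
    {"gripper": 65, "travel": [-16, 0, -13], "rotation": [0, 0, 0]},
    {"gripper": 65, "travel": [-16, 0, -13], "rotation": [0, 0, 0]},
    {"gripper": 65, "travel": [-16, 0, -13], "rotation": [0, 0, 0]},
    {"gripper": 65, "travel": [-16, 0, -13], "rotation": [0, 0, 0]},
    {"gripper": 65, "travel": [-16, 0, -13], "rotation": [0, 0, 0]},
    {"gripper": 65, "travel": [-16, 0, -13], "rotation": [0, 0, 0]},
    {"gripper": 65, "travel": [-10, 0, -8], "rotation": [0, 0, 0]},
    {"gripper": 65, "travel": [0, 0, 0], "rotation": [0, 0, 0]},
    {"gripper": 65, "travel": [0, 0, 0], "rotation": [0, 0, 0]}
  ]
}}

```text
t: 14.58
tcp_pos: [0.6675, -0.0844, 0.008]
tool_rot: [0.629, 0.698, 0.229, -0.255]
force: [0.5, 0.2, -0.2]
finger_gap: 0.763
```

Run:
```python
from h import *
p,R=st()
a=manip.snapshot("top")[...,::-1];b=manip.snapshot("scene")[...,::-1]
A=cv2.resize(a[125:200,160:225],None,fx=6,fy=6,interpolation=cv2.INTER_CUBIC)
B=cv2.resize(b[130:205,185:250],None,fx=6,fy=6,interpolation=cv2.INTER_CUBIC)
cv2.imwrite("pics/c10.png",np.hstack([A,B]))
```

```text
t 14.5833 p [ 0.6675 -0.0844  0.008 ] bay [-0.1695  0.01  ] q [-0.54  1.02  1.22  0.55  1.4  -0.88] F [ 0.5  0.2 -0.2]
[[-0.079  0.995 -0.067]
 [ 0.761  0.103  0.64 ]
 [ 0.644 -0.    -0.765]]
```

View pics/c10.png

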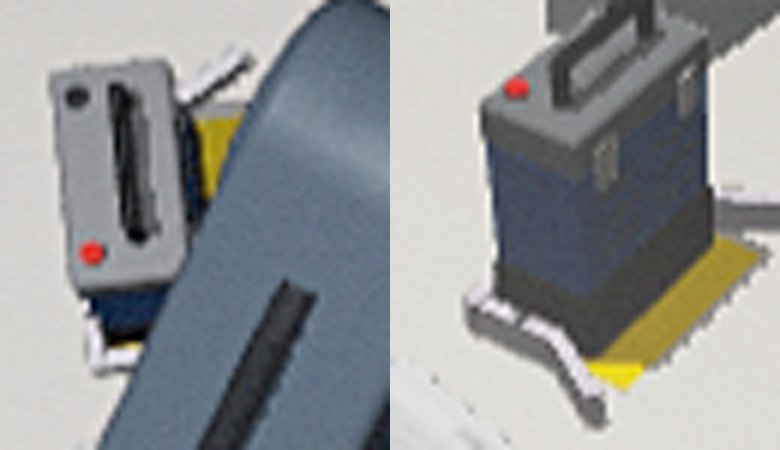

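The box stands in the bay against the stop. In the top half the lid corners are (48,75), (172,60), (190,283) and (74,293). In the scene half the foot's outer corners are (600,360) and (713,247), and the floor strip's outer edge runs from (627,390) to (770,258).

Run:
```python
from h import *
f=lambda p:np.array(p)/6+[160,125]-.4
g=lambda p:(np.array(p)-[390,0])/6+[185,130]-.4
for n,z,P in(("top",.15,f([[48,75],[172,60],[190,283],[74,293]])),("scene",0,g([[600,360],[713,247],[627,390],[770,258]])),("scene",.15,g([[482,103],[590,150],[708,45]]))):
    w=ray(n,P,z);w=np.c_[(w-O)@D,(w-O)@N];print(np.round(w,4),np.round(w.mean(0),4))
```

```text
[[ 0.0336 -0.0518]
 [-0.0313 -0.052 ]
 [-0.0286  0.0676]
 [ 0.0311  0.0656]] [0.0012 0.0073]
[[-0.0302  0.0547]
 [-0.0285 -0.0564]
 [-0.056   0.0654]
 [-0.0609 -0.0664]] [-0.0439 -0.0007]
[[ 0.0305  0.0589]
 [-0.0373  0.0594]
 [-0.0358 -0.045 ]] [-0.0142  0.0245]
```

```bash
python3 -c "
from station import manip
print(manip.sense()['force'],manip.sense()['t']);print(manip.sign_off())"
```

```text
[ 1.02922994 -0.07511744  0.04038917] 14.6833
the job is handed in; nothing more can be done
None
```

The battery box is standing upright in its bay, against the back stop, and I handed the job in at 14.7 s.

- **Method:** I pushed it low on the black band with both fingertips, the tool leaned back about 40°. It started about 11° off and turned square as I pushed. That left it about 11 mm toward the spool, so I steered it back on line and pushed until the tool stopped and the force rose from about 8 to 19 N. Then I backed off about 12 cm.
- **Position along the bay:** 1 mm from the target by the lid in the top view, within the −8 to +6 mm limits.
- **Squareness:** within about 2° (limit about 5.7°), and I saw no lean in the pictures.
- **Side to side, where the views disagreed:** the top view put it +7 mm off centre and the scene view's foot corners about −1 mm. Both are inside the 12 mm limit, and the rails allow only about 6 mm.
- **Robot clear:** the wrist force was about 1 N at the end, so nothing was being touched.
- **Other things on the bench:** I did not re-measure them at the end. The closest pass was the spool, with an estimated 4 mm gap at the tightest point. It was still standing beside the path in a later picture.

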